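# Clear the camera plate and stand a box lid on it for inspection

## Task

With the hand brush, sweep the three metal offcuts off the steel inspection plate into the catch trough beside it without touching them with the gripper, then put the brush back down on the open bench. Then take the box lid from its sloping rack and set it down gently, standing free and upright on its long edge in the middle of the cleared plate, with a flat face towards the small camera. Leave the other things on the bench alone.

Things in the scene. Friction and masses are not known exactly. Their poses are not given: they have to be found in the camera images.
- plate (a point): Centre of the top face of the bare steel inspection plate, 160 mm (its x) by 170 mm (its y), 35 mm above the bench, z up; no rim. Along its -y edge lies the open aluminium catch trough: plate y -85 to -160 mm, x -100 to 100 mm, floor 31 mm and wall tops 5 mm below the plate's top. The fixture is turned by up to 0.25 rad.
- fixture: The fixed fixture that carries plate, trough and camera; origin on the bench right under the plate's centre, same axes. The small black camera stands on a post beyond the plate's +x edge (plate x 120 to 195 mm, 50 mm wide), rises 75 mm above the plate's top and looks along -x.
- lid: White plastic box lid, screw heads at the corners, grey panel in the middle of both faces: flat slab 18 mm thick (its x), 120 mm long (y), 100 mm high (z), about 0.16 kg. Origin at its centre. z vertical = standing on its long edge. It starts leaning in the rack, z 0.65 rad from vertical, the upper long edge towards the robot. Lift it out along its own z.
- rack: Dark steel rack, fixed, left or right of the plate, turned up to 0.3 rad; origin on the bench 75 mm under the lid's centre. It carries the lid on a foot ledge and two 12 mm sloping rails, 50 mm either side of the middle, ending 14 mm short of the lid's upper edge. Between the rails the lid's underside is free: fingers can pinch its thickness at the middle of the upper edge.
- brush: Bench brush standing on its stiff (rigid) black bristles on the bench, across the plate from the rack. Origin: centre of the head, at the bristle tips; handle towards its -x, z up. Bristles 130 (x) x 26 (y) x 36 mm high; wooden head 136 x 30 mm, 35 to 61 mm above the tips, good to grip across; handle 24 mm wide, x -67 to -197 mm, 44 to 60 mm above the tips. About 0.13 kg.
- scrap_a: Copper bar offcut, block 26 x 20 x 16 mm (its x, y, z), origin at its centre, lying loose on the plate.
- scrap_b: Aluminium bar offcut, block 18 x 26 x 18 mm, origin at its centre, lying loose on the plate.
- scrap_c: Brass bar offcut, block 22 x 22 x 14 mm, origin at its centre, lying loose on the plate.
- meter: Bystander: yellow hand meter lying flat, 140 x 70 x 32 mm; origin under its centre.
- tape: Bystander: black roll of tape lying flat, 70 mm across, 19 mm high; origin under its centre.
- pliers: Bystander: red-handled pliers lying flat, 170 mm long, 14 mm high; origin under its joint.
- lug_box: Bystander: blue open box 100 x 120 x 45 mm; origin under its centre.
- cleaner: Bystander: spray can, 52 mm across, 150 mm high; origin under its centre.
- mug: Bystander: white mug, 80 mm across, 90 mm high; origin under its centre.

How it is judged:
By the outcome, as a careful person would: the job done as asked, in the order asked, and still so for the second after the job is handed in, with the robot touching nothing.
It also fails if it takes over 72 s, if anything falls off the work surface, if the arm or the gripper's body presses on something with over 40 N, if the wrist force passes 120 N, or if a joint passes its speed limit or range.

## Robot

A 6-joint arm with a two-finger parallel gripper is mounted at the origin on the work surface. World frame = base frame: x ahead of the robot, y to its left, z up, the work surface at z = 0. Lengths are in m, angles in rad, forces in N, time in s.
With the tool pointing down it reaches from about 0.275 to 0.85 m from the base axis. Payload 19 kg.
Tool frame: the origin (TCP) lies on the centre line of the jaws, within the pads' length; the fingertips stand 19 mm ahead of it and the grasp point (between the pads) is the TCP (arm.finger_overhang is the distance from the TCP to the fingertips, in m); z points along the fingers, y is the line along which they close (so a half turn about z gives the same grasp; the last joint's range is limited). The gripper opens to 85 mm and grips with 20 to 120 N. Pads are 22 mm wide; open, the fingers measure 114 mm over their backs; the gripper's body (76 mm by 85 mm) begins 54 mm behind the grasp point. The pads swing forward as they close: fully open they stand 13 mm farther back than shut.
Start: joints at [1.207, 0.15, 1.437, -0, 1.554, -0.134], TCP at [0.131, 0.56, 0.25] pointing down, gripper open.
Joint ranges: [-2.8, 2.8], [-0.68, 2.1], [0.12, 2.68], [-1.39, 4.53], [0.16, 2.79], [-2.81, 2.81]. Speed limits (rad/s): [1.89, 1.89, 2.22, 3.01, 3.01, 3.01].

## Interface

Orientations are given as a unit quaternion [x, y, z, w].
In Python, from bench import monitor, viewer, ticket, arm gives the robot as it stands.
- The arm moves only by the tool move_arm, never from a script. Its argument "deltas" is one flat list of numbers, 7 for each row, row after row: the shift along the tool's x, y, z in units of 25 mm (1.0 is 25 mm), then the turn, a rotation vector about the tool's x, y, z in rad, then the opening, from -1 (shut) to 1 (fully open). A call has 1 to 12 rows; each row is the pose to reach, as a shift and turn from the pose commanded when the call began, along the tool's axes at that moment; what a row does not reach only later rows make up. A row lasts 1/12 s, in which the tool goes at most 41.7 mm and 7.16 degrees, less where a joint would pass 70% of its speed; a pose out of reach is approached as far as the arm can. A call with a gripper value outside its range is refused whole. The fingers move at their own pace and stop on an object; "newtons" is the grip in N (left out, the last holds). Time passes only in rows, so rows that repeat a pose let the fingers close. It gives the time, the measured TCP pose, the force, the opening and the grip force at its end, in the units of the state.
- monitor.get_state(): the state, without advancing time (a new reading comes with each control period).
- viewer.camera(name): name is "scene" or "top" or "wrist"; returns the picture (384x512x3 uint8, blue, green, red); there is no depth.
- viewer.camera_params(name): a dict with "vfov" (degrees; the focal length in pixels is half the picture's height over the tangent of half this angle, whatever the lens; pixels are square), "cx", "cy" (the principal point, pixels), "k1" (the pictures are not rectified: a ray, as slopes to the right and down, at radius r is drawn at 1 + k1 r^2 times it, then the intrinsics apply), "world_to_cam" (4x4, takes a point from world to camera coordinates). Camera axes: x right, y down, z forward; pixel columns grow to the right and rows downward; lengths in m; the calibration is good to about 2 mm. A picture is of the moment at which its call begins: read the wrist's pose just before it. camera_params takes no time and is no camera call; for the wrist camera it gives the pose at the moment of the call.
- ticket.finish_job(): hands the job in; it is judged then, once.
The state is a dict: "time": time; "q": joint angles; "joint_vel": joint speeds; "joint_torque": joint torques, N m; "eef_pos": TCP position; "tool_rot": TCP orientation; "wrist_force": force on the tool from outside, world axes, zero at the start; "wrist_torque": the same for the moment, N m; "width": finger opening in m; "grip_force": force on a finger pad.
Only numpy, scipy, OpenCV 4.12 (cv2) and the standard library are available. Lean on these libraries where they do the work, as an engineer would, in place of code of your own. Each camera call takes 0.05 s, during which the arm holds its last target. There are 200 camera calls.

## Working session

There is one attempt and no reset: what is moved stays moved. The work goes in short steps, Python scripts to look and compute and a tool call to move; the robot and the scene stay as the last step left them, time stands still between calls to the robot, and variables do not carry over. Pictures are saved under pics/ and viewed, at most 10 in all, crops included, and the job is handed in when it is done.

Besides the shell and the picture viewer there is one more tool, called by a JSON object that holds its "method" and its "body". move_arm: Moves the arm, as the interface text tells. Its arguments: {"type":"object","properties":{"deltas":{"type":"array","items":{"type":"number"}},"newtons":{"type":"number"}},"required":["deltas"]}

```bash
ls; mkdir -p pics; python3 - <<'E'
from bench import monitor, viewer, ticket, arm
import cv2,numpy as np
for n in("scene","top"):
    cv2.imwrite(f"pics/{n}0.png",cv2.resize(viewer.camera(n),(800,600),interpolation=cv2.INTER_CUBIC))
    print(n,viewer.camera_params(n))
print(viewer.camera_params("wrist"));s=monitor.get_state();print(s)
E
```

```text
pics
scene {'vfov': 56.50033452999162, 'cx': 254.10670106888693, 'cy': 192.34074726587892, 'k1': 0.025284158279947736, 'world_to_cam': array([[-3.09371559e-01,  9.50940941e-01, -7.51323360e-04,
         1.57868567e-01],
       [ 6.72135186e-01,  2.18108069e-01, -7.07575552e-01,
        -3.24799739e-01],
       [-6.72698691e-01, -2.19408743e-01, -7.06637300e-01,
         1.52881922e+00],
       [ 0.00000000e+00,  0.00000000e+00,  0.00000000e+00,
         1.00000000e+00]])}
top {'vfov': 48.38802910338008, 'cx': 246.83503368339302, 'cy': 190.08400185179545, 'k1': -0.0635710836444482, 'world_to_cam': array([[ 0.07595836, -0.99708963,  0.00652632, -0.04108469],
       [-0.97189322, -0.07549843, -0.22298779,  0.58116925],
       [ 0.22283154,  0.0105949 , -0.97479939,  1.34745437],
       [ 0.        ,  0.        ,  0.        ,  1.        ]])}
{'vfov': 68.27910231310864, 'cx': 253.08498070481306, 'cy': 192.38104173754303, 'k1': -0.06896272948019237, 'world_to_cam': array([[ 0.22683232,  0.973933  , -0.0012695 , -0.57446637],
       [ 0.94015308, -0.21862417,  0.26137265, -0.03585105],
       [ 0.2542819 , -0.06048129, -0.96523714,  0.37759075],
       [ 0.        ,  0.        ,  0.        ,  1.        ]])}
{'time': 0.1, 'q': array([ 1.20700681e+00,  1.50883679e-01,  1.43794046e+00,  1.71410539e-05,
        1.55377542e+00, -1.34041005e-01]), 'joint_vel': array([ 0.00037763, -0.00279442, -0.00332555, -0.00032359, -0.00186834,
        0.00086798]), 'joint_torque': array([ 3.82924627e-03, -7.14389706e+01, -5.71785665e+01, -4.28032008e-04,
        7.20274620e-03, -7.60048101e-05]), 'eef_pos': array([0.13091466, 0.5597019 , 0.24977881]), 'tool_rot': array([ 1.14621910e-01,  9.93409062e-01, -4.85824557e-04, -1.32331890e-04]), 'wrist_force': array([-1.04361731e-01,  4.94794108e-05,  1.75299427e-01]), 'wrist_torque': array([-0.01754303, -0.00395719, -0.02349127]), 'grip_force': 0.0, 'width': 0.08563815468270189}
```

View pics/top0.png

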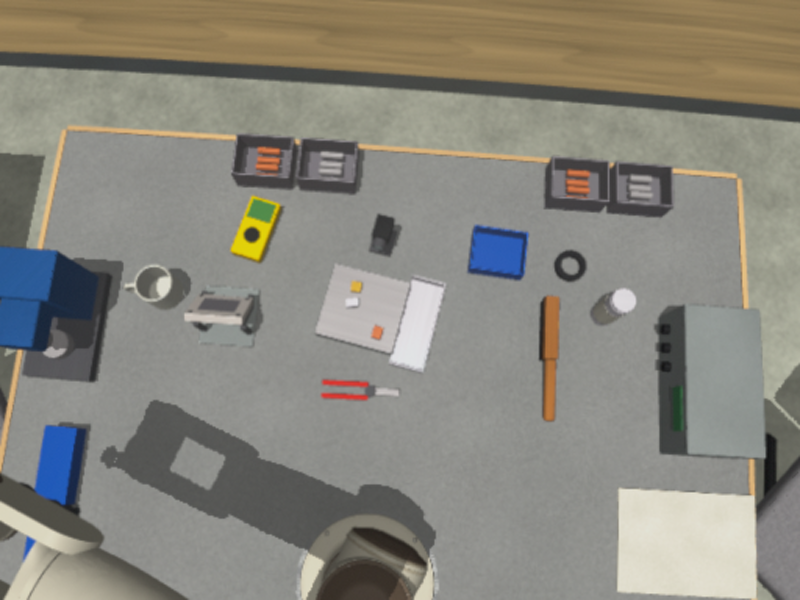

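View pics/scene0.png

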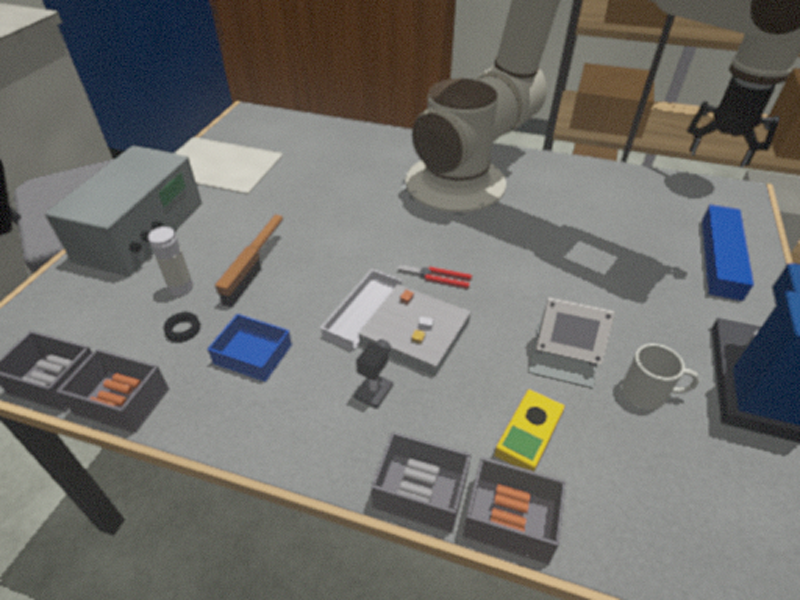

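The top view shows the plate around (365,308), with the trough to its right and the camera at (382,235). The scraps are at (356,286), (351,302) and (377,332). The brush head spans (550,297) to (550,359) with its handle ending at (549,420), the lid and rack are around (222,310), and the pliers are at (360,390).

```bash
cat > h.py <<'E'
from bench import monitor, viewer, ticket, arm
import cv2,numpy as np
from scipy.spatial.transform import Rotation as R
def cal(n,P=None):
    P=P or viewer.camera_params(n); f=192/np.tan(np.radians(P["vfov"]/2))
    K=np.array([[f,0,P["cx"]],[0,f,P["cy"]],[0,0,1.]]); return K,np.array([P["k1"],0,0,0.]),np.array(P["world_to_cam"])
def pix2w(n,px,z,P=None,s=.64):
    K,D,T=cal(n,P); px=np.asarray(px,float).reshape(-1,1,2)*s
    u=cv2.undistortPoints(px,K,D)[:,0]; d=np.c_[u,np.ones(len(u))]@T[:3,:3]
    c=-T[:3,:3].T@T[:3,3]; return c+d*((z-c[2])/d[:,2])[:,None]
def w2pix(n,X,P=None,s=.64):
    K,D,T=cal(n,P); return cv2.projectPoints(np.asarray(X,float).reshape(-1,1,3),cv2.Rodrigues(T[:3,:3])[0],T[:3,3],K,D)[0][:,0]/s
def tooldown(yaw): # tool y axis horizontal at angle yaw, z down
    y=np.array([np.cos(yaw),np.sin(yaw),0]);z=np.array([0,0,-1.]);return R.from_matrix(np.c_[np.cross(y,z),y,z])
def delta(pos,rot,p0=None,r0=None):
    s=monitor.get_state(); p0=s["eef_pos"] if p0 is None else np.array(p0); r0=R.from_quat(s["tool_rot"]) if r0 is None else r0
    return np.round(r0.inv().apply(np.array(pos)-p0)/.025,3),np.round((r0.inv()*rot).as_rotvec(),3)
E
python3 - <<'E'
from h import *
np.set_printoptions(precision=4,suppress=True)
c=pix2w("top",[(336,264),(411,279),(392,352),(317,333)],.035);print("plate",c,c.mean(0),[np.linalg.norm(c[i]-c[i-1]) for i in range(4)])
c=pix2w("scene",[(394,281),(470,320),(434,369),(360,322)],.035);print("plate scene",c)
print("scraps",pix2w("top",[(356,286),(351,302),(377,332)],.05))
c=pix2w("top",[(543,297),(559,297),(558,359),(540,359)],.061);print("brush",c,c.mean(0),pix2w("top",[(549,420)],.06))
print("bystanders tape,box,cleaner top", pix2w("top",[(570,265)],.019),pix2w("top",[(473,226),(527,230),(523,278),(469,270)],.045),pix2w("top",[(622,301)],.15))
print("pliers",pix2w("top",[(322,382),(322,397),(370,391),(399,393)],.012),"cam",pix2w("top",[(382,225)],.1))
print("lid top edge",pix2w("top",[(186,315),(244,325)],.12),"lower",pix2w("top",[(200,288),(256,291)],.035))
print("scene lid",pix2w("scene",[(551,299),(614,307)],.12),pix2w("scene",[(537,357),(602,366)],.04), "rackfoot",pix2w("top",[(196,343),(251,346),(259,290)],0))
E
```

```text
plate [[ 0.6551  0.118   0.035 ]
 [ 0.634  -0.048   0.035 ]
 [ 0.4712 -0.0186  0.035 ]
 [ 0.4996  0.1443  0.035 ]] [0.565  0.0489 0.035 ] [np.float64(0.15775920188956571), np.float64(0.1672905861014824), np.float64(0.1655058266538453), np.float64(0.165338968960439)]
plate scene [[ 0.4648 -0.0216  0.035 ]
 [ 0.5265  0.1585  0.035 ]
 [ 0.6677  0.1228  0.035 ]
 [ 0.5994 -0.0485  0.035 ]]
scraps [[0.6055 0.0692 0.05  ]
 [0.5696 0.0768 0.05  ]
 [0.5091 0.0163 0.05  ]]
brush [[ 0.6097 -0.3312  0.061 ]
 [ 0.6124 -0.3656  0.061 ]
 [ 0.4789 -0.3661  0.061 ]
 [ 0.4761 -0.3282  0.061 ]] [ 0.5443 -0.3477  0.061 ] [[ 0.3514 -0.3506  0.06  ]]
bystanders tape,box,cleaner top [[ 0.698  -0.3998  0.019 ]] [[ 0.7627 -0.1762  0.045 ]
 [ 0.763  -0.296   0.045 ]
 [ 0.6527 -0.2903  0.045 ]
 [ 0.6614 -0.1721  0.045 ]] [[ 0.5919 -0.4704  0.15  ]]
pliers [[ 0.3984  0.1258  0.012 ]
 [ 0.3666  0.1228  0.012 ]
 [ 0.3873  0.0219  0.012 ]
 [ 0.3877 -0.0401  0.012 ]] cam [[0.7301 0.0229 0.1   ]]
lid top edge [[0.5015 0.404  0.12  ]
 [0.4903 0.2835 0.12  ]] lower [[0.5784 0.4085 0.035 ]
 [0.5812 0.2856 0.035 ]]
scene lid [[0.5082 0.2994 0.12  ]
 [0.4938 0.4107 0.12  ]] [[0.585  0.2984 0.04  ]
 [0.5694 0.4141 0.04  ]] rackfoot [[0.4624 0.4108 0.    ]
 [0.4654 0.2893 0.    ]
 [0.5918 0.2866 0.    ]]
```

```bash
python3 - <<'E'
from h import *
print(delta([.544,-.348,.22],tooldown(np.pi/2+.015)))
E
```

```text
(array([-24.358, -31.59 ,   1.219]), array([-0.001, -0.   , -0.245]))
```

{"method": "move_arm", "body": {"deltas": [-24.36,-31.59,1.2,0,0,-0.245,1,-24.36,-31.59,1.2,0,0,-0.245,1,-24.36,-31.59,1.2,0,0,-0.245,1,-24.36,-31.59,1.2,0,0,-0.245,1,-24.36,-31.59,1.2,0,0,-0.245,1,-24.36,-31.59,1.2,0,0,-0.245,1,-24.36,-31.59,1.2,0,0,-0.245,1,-24.36,-31.59,1.2,0,0,-0.245,1,-24.36,-31.59,1.2,0,0,-0.245,1,-24.36,-31.59,1.2,0,0,-0.245,1,-24.36,-31.59,1.2,0,0,-0.245,1,-24.36,-31.59,1.2,0,0,-0.245,1]}}

```text
time: 1.1
eef_pos: [0.3329, 0.1159, 0.2358]
tool_rot: [-0.008, 1.0, 0.0, 0.0]
wrist_force: [0.8, 0.3, 0.8]
width: 0.0854
grip_force: 0.0
```

```bash
python3 - <<'E'
from h import *
print(monitor.get_state()["q"],delta([.544,-.348,.22],tooldown(np.pi/2+.015)))
E
```

```text
[ 1.15437774e-01 -3.30948285e-01  1.90673918e+00 -3.48411689e-05
  1.56520815e+00 -1.47076326e+00] (array([ -8.156, -18.684,   0.636]), array([0.   , 0.001, 0.   ]))
```

{"method": "move_arm", "body": {"deltas": [-8.16,-18.68,0.64,0,0,0,1,-8.16,-18.68,0.64,0,0,0,1,-8.16,-18.68,0.64,0,0,0,1,-8.16,-18.68,0.64,0,0,0,1,-8.16,-18.68,0.64,0,0,0,1,-8.16,-18.68,0.64,0,0,0,1,-8.16,-18.68,0.64,0,0,0,1,-8.16,-18.68,0.64,0,0,0,1,-8.16,-18.68,0.64,0,0,0,1,-8.16,-18.68,0.64,0,0,0,1,-8.16,-18.68,0.64,0,0,0,1,-8.16,-18.68,0.64,0,0,0,1]}}

```text
time: 2.1
eef_pos: [0.5399, -0.3386, 0.2194]
tool_rot: [-0.007, 1.0, 0.0, -0.0]
wrist_force: [0.3, 0.8, 1.2]
width: 0.0853
grip_force: 0.0
```

```bash
python3 - <<'E'
from h import *
import json
print(monitor.get_state()["q"],monitor.get_state()["joint_vel"].round(3),delta([.544,-.348,.22],tooldown(np.pi/2+.015)))
P=viewer.camera_params("wrist")
im=cv2.resize(viewer.camera("wrist"),(800,600),interpolation=cv2.INTER_CUBIC)
for p in w2pix("wrist",[(.544,-.348,.061),(.476,-.349,.061),(.612,-.347,.061),(.565,.049,.035)],P): print(p); cv2.drawMarker(im,tuple(int(v) for v in p),(255,0,255),0,12) if abs(p).max()<900 else 0
cv2.imwrite("pics/w1.png",im); np.save("P1.npy",P,allow_pickle=True)
E
```

```text
[-6.80851936e-01  2.91810491e-01  1.32834756e+00 -4.61932425e-05
  1.52207466e+00 -2.26656695e+00] [-0.367  0.862 -1.051  0.003  0.181 -0.366] (array([-0.157, -0.38 , -0.023]), array([ 0.   , -0.001, -0.   ]))
[381.49965527 289.38749119]
[380.79221278 182.54076342]
[382.22179788 384.22354782]
[874.51876964 315.72915593]
```

View pics/w1.png

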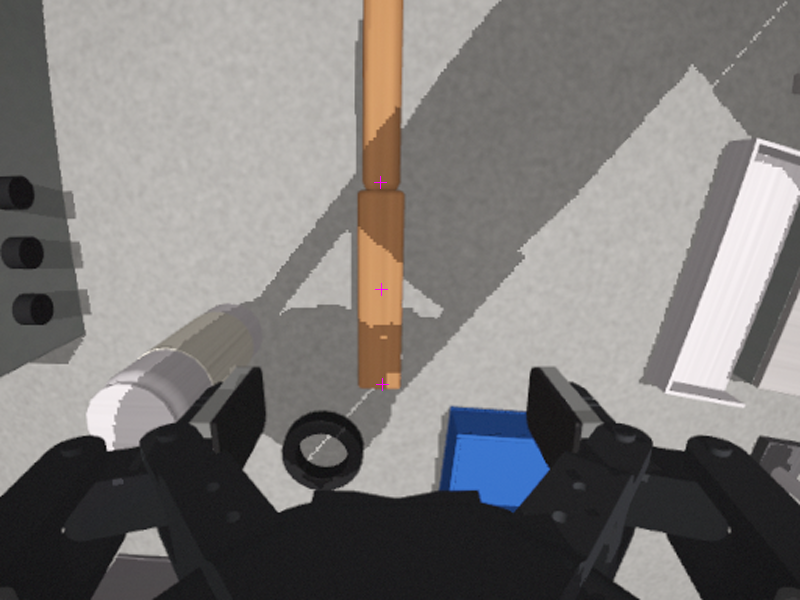

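The wrist view shows the brush head at (381,290), spanning v 190 to 387. That agrees with the estimate, so I'm going down.

{"method": "move_arm", "body": {"deltas": [0.05,0,5.0,0,0,0,1,0.05,0,5.0,0,0,0,1,0.05,0,5.0,0,0,0,1,0.05,0,5.0,0,0,0,1,0.05,0,5.0,0,0,0,1]}}

```text
time: 2.57
eef_pos: [0.5376, -0.336, 0.0941]
tool_rot: [-0.008, 1.0, 0.001, -0.002]
wrist_force: [0.8, 0.0, 1.2]
width: 0.0854
grip_force: 0.0
```

```bash
python3 - <<'E'
from h import *
viewer.camera("top");viewer.camera("top")
print(monitor.get_state()["eef_pos"],delta([.542,-.348,.050],tooldown(np.pi/2+.012)))
E
```

```text
[ 0.53927808 -0.33720716  0.09798382] (array([-0.098, -0.429,  1.92 ]), array([-0.002,  0.002,  0.003]))
```

{"method": "move_arm", "body": {"deltas": [-0.1,-0.43,0.6,0,0,0,1,-0.1,-0.43,1.92,0,0,0,1,-0.1,-0.43,1.92,0,0,0,1,-0.1,-0.43,1.92,0,0,0,1,-0.1,-0.43,1.92,0,0,0,-1,-0.1,-0.43,1.92,0,0,0,-1,-0.1,-0.43,1.92,0,0,0,-1,-0.1,-0.43,1.92,0,0,0,-1,-0.1,-0.43,1.92,0,0,0,-1,-0.1,-0.43,1.92,0,0,0,-1,-0.1,-0.43,1.92,0,0,0,-1,-0.1,-0.43,1.92,0,0,0,-1], "newtons": 60}}

```text
time: 3.67
eef_pos: [0.5413, -0.3474, 0.0481]
tool_rot: [-0.008, 1.0, -0.0, 0.0]
wrist_force: [-1.3, 1.6, 8.5]
width: 0.0291
grip_force: 58.4
```

```bash
python3 - <<'E'
from h import *
c,s=np.cos(-.165),np.sin(-.165)
F=lambda x,y,z:np.array([.565+c*x-s*y,.049+s*x+c*y,z])
S=monitor.get_state();print(S["eef_pos"],S["width"],S["grip_force"])
p0=S["eef_pos"];r0=R.from_quat(S["tool_rot"])
print("brush offset: tips at 0 -> TCP",p0[2])
rot=tooldown(np.pi/2-.165)
print("lift",delta([.54,-.348,.17],r0))
print("above start",F(-.008,.066,.17),delta(F(-.008,.066,.17),rot,[.54,-.348,.17],r0))
print("sweep dir in tool", delta(F(-.008,-.088,.09),rot,F(-.008,.066,.09),rot))
E
```

```text
[ 0.54132049 -0.34741388  0.04812836] 0.02909132316622201 58.3840674161911
brush offset: tips at 0 -> TCP 0.048128363574094904
lift (array([ 0.049, -0.026, -4.875]), array([0., 0., 0.]))
above start [0.56794931 0.11541763 0.17      ] (array([-1.4010e+00,  1.8517e+01, -1.1000e-02]), array([-0.001,  0.001,  0.18 ]))
sweep dir in tool (array([-0.  , -6.16,  0.  ]), array([0., 0., 0.]))
```

{"method": "move_arm", "body": {"deltas": [0,0,-1.5,0,0,0,-1,0,0,-3,0,0,0,-1,-0.2,1,-4.9,0,0,0,-1,-1.4,18.5,-4.9,0,0,0.18,-1,-1.4,18.5,-4.9,0,0,0.18,-1,-1.4,18.5,-4.9,0,0,0.18,-1,-1.4,18.5,-4.9,0,0,0.18,-1,-1.4,18.5,-4.9,0,0,0.18,-1,-1.4,18.5,-4.9,0,0,0.18,-1,-1.4,18.5,-4.9,0,0,0.18,-1,-1.4,18.5,-4.9,0,0,0.18,-1,-1.4,18.5,-4.9,0,0,0.18,-1]}}

```text
time: 4.67
eef_pos: [0.5647, 0.0472, 0.1682]
tool_rot: [0.082, 0.997, -0.0, 0.0]
wrist_force: [1.6, -0.7, -1.8]
width: 0.0291
grip_force: 59.9
```

```bash
cat >> h.py <<'E'
c,s=np.cos(-.165),np.sin(-.165)
F=lambda x,y,z:np.array([.565+c*x-s*y,.049+s*x+c*y,z])
E
python3 - <<'E'
from h import *
S=monitor.get_state();print(S["eef_pos"],S["width"],S["joint_vel"].round(2))
print(delta(F(-.008,.066,.13),tooldown(np.pi/2-.165)))
E
```

```text
[0.56467764 0.04724748 0.1682286 ] 0.02909852474687234 [ 0.89  0.1  -0.15  0.    0.04  0.89]
(array([0.319, 2.711, 1.529]), array([-0.,  0.,  0.]))
```

{"method": "move_arm", "body": {"deltas": [0.25,2.2,0.5,0,0,0,-1,0.25,2.2,1.5,0,0,0,-1,0.25,2.2,1.5,0,0,0,-1,0.25,2.2,1.5,0,0,0,-1,0.25,2.2,1.5,0,0,0,-1]}}

```text
time: 5.08
eef_pos: [0.5682, 0.0999, 0.131]
tool_rot: [0.082, 0.997, -0.0, 0.0]
wrist_force: [-0.3, 0.4, -0.7]
width: 0.0293
grip_force: 59.8
```

```bash
python3 - <<'E'
from h import *
viewer.camera("top");viewer.camera("top")
S=monitor.get_state();print(S["eef_pos"],S["width"],S["joint_vel"].round(2))
print(delta(F(-.008,.066,.086),tooldown(np.pi/2-.165)))
t=viewer.camera("top")[130:290,140:350]; w=viewer.camera("wrist")
cv2.imwrite("pics/s2.png",np.hstack([cv2.resize(t,(394,300)),cv2.resize(w,(400,300))]))
E
```

```text
[0.56852725 0.09941771 0.13154214] 0.028920391235146788 [-0. -0.  0. -0. -0.  0.]
(array([0.131, 0.627, 1.822]), array([ 0.   ,  0.002, -0.001]))
```

View pics/s2.png

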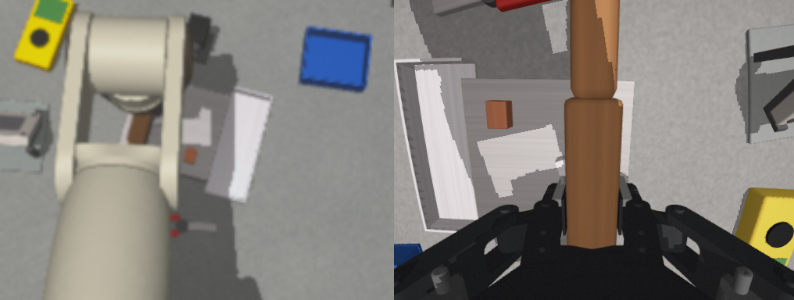

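The left half shows the arm hiding most of the plate. The right half shows the brush held and aligned with the plate, the copper piece at (498,113), and the aluminium piece just visible at (560,160) beside the head.

{"method": "move_arm", "body": {"deltas": [0.13,0.75,0,0,0,0,-1,0.13,0.75,0.6,0,0,0,-1,0.13,0.75,1.2,0,0,0,-1,0.13,0.75,1.75,0,0,0,-1,0.13,0.75,1.75,0,0,0,-1,0.13,0.5,1.75,0,0,0,-1,0.13,0.2,1.75,0,0,0,-1,0.13,-0.1,1.75,0,0,0,-1,0.13,-0.4,1.75,0,0,0,-1,0.13,-0.7,1.75,0,0,0,-1,0.13,-1.0,1.75,0,0,0,-1,0.13,-1.3,1.75,0,0,0,-1]}}

```text
time: 6.28
eef_pos: [0.5593, 0.068, 0.0869]
tool_rot: [0.082, 0.997, -0.0, 0.0]
wrist_force: [-0.4, 1.5, -1.4]
width: 0.0296
grip_force: 59.9
```

```bash
python3 - <<'E'
from h import *
S=monitor.get_state();print(S["eef_pos"],S["width"],S["wrist_force"].round(1))
print(delta(F(-.008,-.09,.087),tooldown(np.pi/2-.165)))
E
```

```text
[0.55934798 0.06799579 0.08688145] 0.02956338640846662 [-0.4  1.5 -1.4]
(array([-0.028, -4.312, -0.005]), array([-0.,  0., -0.]))
```

{"method": "move_arm", "body": {"deltas": [0,-0.4,0,0,0,0,-1,0,-0.75,0,0,0,0,-1,0,-1.1,0,0,0,0,-1,0,-1.45,0,0,0,0,-1,0,-1.8,0,0,0,0,-1,0,-2.15,0,0,0,0,-1,0,-2.5,0,0,0,0,-1,0,-2.85,0,0,0,0,-1,0,-3.2,0,0,0,0,-1,0,-3.55,0,0,0,0,-1,0,-3.9,0,0,0,0,-1,0,-4.2,0,0,0,0,-1]}}

```text
time: 7.28
eef_pos: [0.542, -0.0357, 0.0866]
tool_rot: [0.082, 0.997, -0.0, -0.0]
wrist_force: [-0.3, -0.8, -2.2]
width: 0.0296
grip_force: 59.9
```

{"method": "move_arm", "body": {"deltas": [0,0,0,0,0,0,-1,0,0,0,0,0,0,-1,0,0,-1,0,0,0,-1,0,0,-2.5,0,0,0,-1,0,0,-4,0,0,0,-1,0,0,-4,0,0,0,-1]}}

```text
time: 7.78
eef_pos: [0.5444, -0.0346, 0.1938]
tool_rot: [0.082, 0.997, -0.001, 0.005]
wrist_force: [1.3, -0.6, 0.4]
width: 0.0295
grip_force: 60.1
```

```bash
python3 - <<'E'
from h import *
S=monitor.get_state();print(S["eef_pos"],S["width"],S["wrist_force"].round(1))
t=viewer.camera("scene")[150:260,190:330]; w=viewer.camera("wrist")
cv2.imwrite("pics/s3.png",np.hstack([cv2.resize(t,(382,300)),cv2.resize(w,(400,300))]))
E
```

```text
[ 0.54442372 -0.03459488  0.19381866] 0.0294555266417537 [ 1.3 -0.6  0.4]
```

View pics/s3.png

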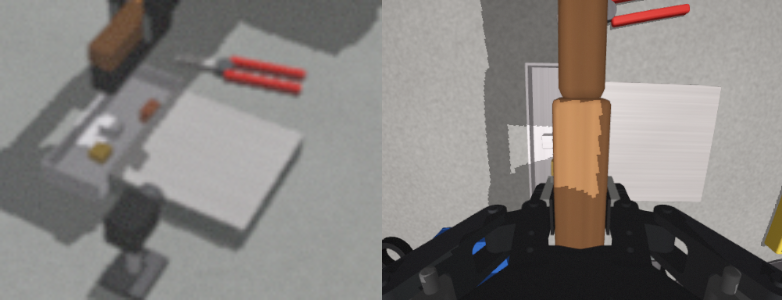

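The plate is bare. All three offcuts are in the trough, at scene crop (107,123), (148,108) and (100,151). Next I put the brush back where it stood.

```bash
python3 - <<'E'
from h import *
print(delta([.541,-.348,.12],tooldown(np.pi/2+.012)))
E
```

```text
(array([ -1.974, -12.388,   2.725]), array([-0.   ,  0.003, -0.176]))
```

{"method": "move_arm", "body": {"deltas": [-1.97,-12.3,0,0,0,-0.176,-1,-1.97,-12.3,0,0,0,-0.176,-1,-1.97,-12.3,0,0,0,-0.176,-1,-1.97,-12.3,0.5,0,0,-0.176,-1,-1.97,-12.3,1,0,0,-0.176,-1,-1.97,-12.3,2,0,0,-0.176,-1,-1.97,-12.3,2.7,0,0,-0.176,-1,-1.97,-12.3,2.7,0,0,-0.176,-1,-1.97,-12.3,2.7,0,0,-0.176,-1,-1.97,-12.3,2.7,0,0,-0.176,-1,-1.97,-12.3,2.7,0,0,-0.176,-1,-1.97,-12.3,2.7,0,0,-0.176,-1]}}

```text
time: 8.88
eef_pos: [0.5406, -0.3451, 0.1193]
tool_rot: [-0.006, 1.0, 0.0, 0.0]
wrist_force: [0.8, -0.2, -1.3]
width: 0.0293
grip_force: 60.1
```

```bash
python3 - <<'E'
from h import *
print(monitor.get_state()["eef_pos"],delta([.541,-.348,.049],tooldown(np.pi/2+.012)))
E
```

```text
[ 0.54064196 -0.34505705  0.11930464] (array([-0.012, -0.118,  2.812]), array([0., 0., 0.]))
```

{"method": "move_arm", "body": {"deltas": [0,-0.1,0.8,0,0,0,-1,0,-0.1,1.6,0,0,0,-1,0,-0.1,2.2,0,0,0,-1,0,-0.1,2.5,0,0,0,-1,0,-0.1,2.7,0,0,0,-1,0,-0.1,2.8,0,0,0,-1,0,-0.1,2.8,0,0,0,-1]}}

```text
time: 9.47
eef_pos: [0.5407, -0.3483, 0.0496]
tool_rot: [-0.006, 1.0, -0.0, 0.0]
wrist_force: [0.1, -0.1, -1.7]
width: 0.0292
grip_force: 60.3
```

{"method": "move_arm", "body": {"deltas": [0,0,0.05,0,0,0,-1,0,0,0.05,0,0,0,-1,0,0,0.05,0,0,0,0.6,0,0,0.05,0,0,0,0.6,0,0,0.05,0,0,0,0.6,0,0,0.05,0,0,0,0.6,0,0,-1,0,0,0,0.6,0,0,-2.5,0,0,0,0.6,0,0,-4,0,0,0,0.6,0,0,-5.5,0,0,0,0.6,0,0,-7,0,0,0,0.6,0,0,-8.5,0,0,0,0.6]}}

```text
time: 10.47
eef_pos: [0.5401, -0.3483, 0.2638]
tool_rot: [-0.006, 1.0, -0.0, 0.0]
wrist_force: [0.8, -0.8, 0.6]
width: 0.0683
grip_force: 0.0
```

```bash
python3 - <<'E'
from h import *
print(monitor.get_state()["eef_pos"],delta([.48,.35,.28],tooldown(0)))
E
```

```text
[ 0.54005902 -0.34831616  0.26381184] (array([ 2.09 , 27.958, -0.658]), array([-0.000e+00,  1.000e-03,  1.582e+00]))
```

{"method": "move_arm", "body": {"deltas": [2.1,28,-0.6,0,0,1.58,0.6,2.1,28,-0.6,0,0,1.58,0.6,2.1,28,-0.6,0,0,1.58,0.6,2.1,28,-0.6,0,0,1.58,0.6,2.1,28,-0.6,0,0,1.58,0.6,2.1,28,-0.6,0,0,1.58,0.6,2.1,28,-0.6,0,0,1.58,0.6,2.1,28,-0.6,0,0,1.58,0.6,2.1,28,-0.6,0,0,1.58,0.6,2.1,28,-0.6,0,0,1.58,0.6,2.1,28,-0.6,0,0,1.58,0.6,2.1,28,-0.6,0,0,1.58,0.6]}}

```text
time: 11.47
eef_pos: [0.502, 0.105, 0.2717]
tool_rot: [0.626, 0.779, 0.0, 0.0]
wrist_force: [1.3, -0.0, 0.9]
width: 0.0679
grip_force: 0.0
```

```bash
python3 - <<'E'
from h import *
print(monitor.get_state()["eef_pos"],delta([.48,.35,.28],tooldown(0)))
E
```

```text
[0.50200711 0.10495681 0.27174099] (array([ 9.762,  1.248, -0.331]), array([0.001, 0.   , 0.217]))
```

{"method": "move_arm", "body": {"deltas": [9.7,1.25,-0.3,0,0,0.217,0.6,9.7,1.25,-0.3,0,0,0.217,0.6,9.7,1.25,-0.3,0,0,0.217,0.6,9.7,1.25,-0.3,0,0,0.217,0.6,9.7,1.25,-0.3,0,0,0.217,0.6,9.7,1.25,-0.3,0,0,0.217,0.6,9.7,1.25,-0.3,0,0,0.217,0.6,9.7,1.25,-0.3,0,0,0.217,0.6]}}

```text
time: 12.13
eef_pos: [0.4789, 0.3488, 0.2784]
tool_rot: [0.704, 0.71, -0.0, -0.0]
wrist_force: [0.5, -0.3, -0.6]
width: 0.0684
grip_force: 0.0
```

```bash
python3 - <<'E'
from h import *
S=monitor.get_state();print(S["eef_pos"],S["q"].round(2))
P=viewer.camera_params("wrist");cv2.imwrite("pics/w4.png",cv2.resize(viewer.camera("wrist"),(800,600),interpolation=cv2.INTER_CUBIC))
np.save("P4.npy",P,allow_pickle=True)
E
```

```text
[0.47885504 0.34881636 0.27843113] [0.5  0.18 1.35 0.   1.62 0.49]
```

View pics/w4.png

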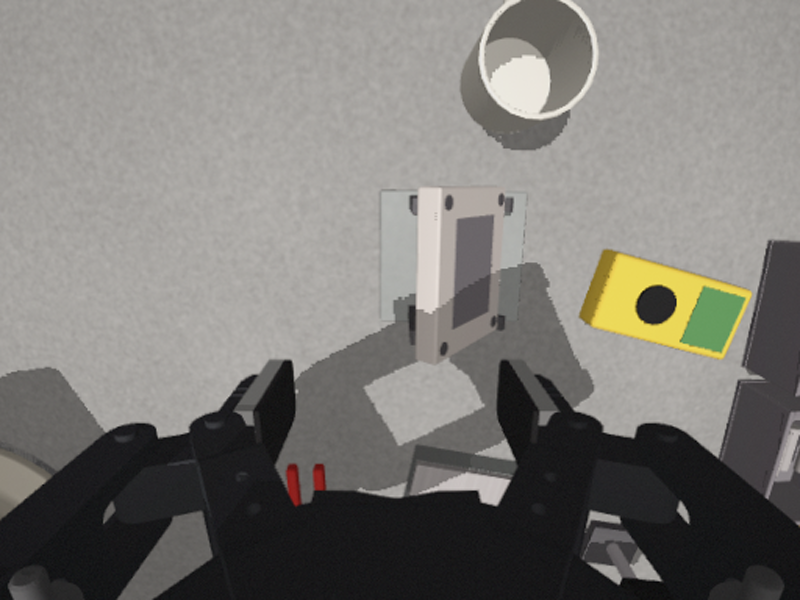

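The wrist view shows the lid from above. The upper edge's corners are at (418,188), (441,187), (437,361) and (416,361), and the face's lower corners are at (505,186) and (502,332). I'll fit the pose to these.

```bash
cat >> h.py <<'E'
def lidpose(v):
    A=R.from_euler("z",v[2])*R.from_euler("y",-.65); return A,np.array([v[0],v[1],.075])
E
python3 - <<'E'
from h import *
from scipy.optimize import least_squares
np.set_printoptions(precision=4,suppress=True)
P=np.load("P4.npy",allow_pickle=True).item()
px=np.array([(441,187),(437,361),(418,188),(416,361),(505,186),(502,332)],float)
L=np.array([(9,60,50),(9,-60,50),(-9,60,50),(-9,-60,50),(9,60,-50),(9,-60,-50)])/1000.
def f(v):
    A,p=lidpose(v); return (w2pix("wrist",A.apply(L)+p,P)-px).ravel()
r=least_squares(f,[.54,.35,0],loss="soft_l1");v=r.x;print(v,f(v).reshape(-1,2))
A,p=lidpose(v)
# tool: y=lid x, z=-lid z
M=A.as_matrix();rot=R.from_matrix(np.c_[np.cross(M[:,0],-M[:,2]),M[:,0],-M[:,2]])
g=p+A.apply([0,0,.038]);pre=p+A.apply([0,0,.038+.08])
np.savez("lid.npz",v=v,g=g,pre=pre,rot=rot.as_quat())
print(g,pre,delta(pre,rot))
E
```

```text
[0.5319 0.3515 0.0152] [[ 0.1355  0.4004]
 [ 0.5635  5.9756]
 [-0.8289 -0.7453]
 [ 0.0458 -0.0756]
 [ 1.8098  0.1243]
 [-3.0245 -2.9515]]
[0.509  0.3511 0.1053] [0.4605 0.3504 0.1689] (array([ 0.132, -0.746,  4.384]), array([-0.65 ,  0.003, -0.008]))
```

{"method": "move_arm", "body": {"deltas": [0.13,-0.75,0.5,-0.65,0,0,0.4,0.13,-0.75,1,-0.65,0,0,0.4,0.13,-0.75,1.5,-0.65,0,0,0.4,0.13,-0.75,2.5,-0.65,0,-0.0,0.4,0.13,-0.75,3.3,-0.65,0,0,0.4,0.13,-0.75,4.3,-0.65,0,0,0.4,0.13,-0.75,4.3,-0.65,0,0,0.4,0.13,-0.75,4.3,-0.65,0,0,0.4,0.13,-0.75,4.3,-0.65,0,0,0.4]}}

```text
time: 12.93
eef_pos: [0.4622, 0.3495, 0.1735]
tool_rot: [0.669, 0.671, 0.227, 0.225]
wrist_force: [-0.3, -0.8, 0.8]
width: 0.0599
grip_force: 0.0
```

```bash
python3 - <<'E'
from h import *
l=np.load("lid.npz");S=monitor.get_state();print(S["eef_pos"],S["q"].round(2))
print(delta(l["g"],R.from_quat(l["rot"])))
P=viewer.camera_params("wrist");im=cv2.resize(viewer.camera("wrist"),(800,600))
A,p=lidpose(l["v"])
for q in w2pix("wrist",A.apply([[.009,0,.05],[-.009,0,.05],[.009,.06,.05],[-.009,.06,.05]])+p,P): cv2.drawMarker(im,tuple(int(v) for v in q),(255,0,255),0,12)
cv2.imwrite("pics/w5.png",im)
E
```

```text
[0.46216724 0.34949128 0.1735266 ] [ 0.72 -0.03  1.92 -0.58  0.82  1.03]
(array([ 0.056, -0.165,  3.307]), array([ 0.001,  0.006, -0.01 ]))
```

View pics/w5.png

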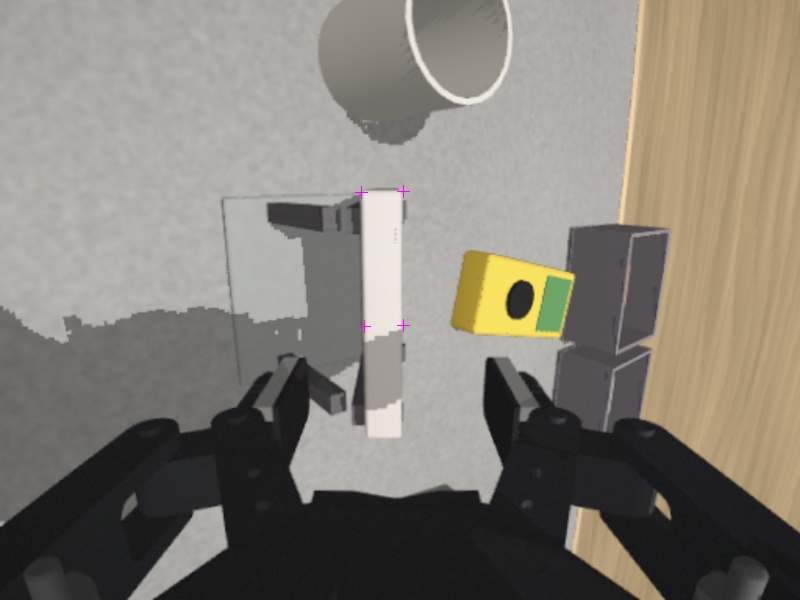

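The view matches the model. The upper edge is centred at u 383 and the predicted markers sit on its corners, so I'm closing in.

{"method": "move_arm", "body": {"deltas": [0.06,-0.16,0,0,0,0,0.4,0.06,-0.16,0.8,0,0,0,0.4,0.06,-0.16,1.6,0,0,0,0.4,0.06,-0.16,2.4,0,0,0,0.4,0.06,-0.16,3,0,0,0,0.4,0.06,-0.16,3.3,0,0,0,0.4,0.06,-0.16,3.3,0,0,0,0.4,0.06,-0.16,3.3,0,0,0,0.4]}}

```text
time: 13.65
eef_pos: [0.5078, 0.3515, 0.1038]
tool_rot: [0.669, 0.672, 0.226, 0.225]
wrist_force: [0.1, 0.1, 0.2]
width: 0.0596
grip_force: 0.0
```

{"method": "move_arm", "body": {"deltas": [0,0,0,0,0,0,-1,0,0,0,0,0,0,-1,0,0,0,0,0,0,-1,0,0,0,0,0,0,-1,0,0,0,0,0,0,-1,0,0,0,0,0,0,-1,0,0,0,0,0,0,-1,0,0,0,0,0,0,-1], "newtons": 40}}

```text
time: 14.32
eef_pos: [0.5074, 0.3519, 0.1041]
tool_rot: [0.668, 0.672, 0.227, 0.225]
wrist_force: [-7.6, -1.7, 8.2]
width: 0.0172
grip_force: 39.8
```

```bash
python3 - <<'E'
from h import *
l=np.load("lid.npz");S=monitor.get_state();print(S["eef_pos"],S["width"],S["grip_force"],S["wrist_force"])
print(delta(l["g"],R.from_quat(l["rot"])))
E
```

```text
[0.50740214 0.35185344 0.10405609] 0.01716088655640091 39.767056703567505 [-7.62821434 -1.69904885  8.20789221]
(array([-0.03 ,  0.078, -0.001]), array([ 0.001,  0.005, -0.008]))
```

{"method": "move_arm", "body": {"deltas": [0,0,-0.5,0,0,0,-1,0,0,-1.2,0,0,0,-1,0,0,-2,0,0,0,-1,0,0,-3,0,0,0,-1,0,0,-4,0,0,0,-1,0,0,-5,0,0,0,-1,0,0,-5.5,0,0,0,-1,0,0,-5.5,0,0,0,-1]}}

```text
time: 14.98
eef_pos: [0.4235, 0.3519, 0.2158]
tool_rot: [0.668, 0.672, 0.228, 0.225]
wrist_force: [0.6, 0.1, -0.6]
width: 0.0174
grip_force: 42.3
```

```bash
python3 - <<'E'
from h import *
S=monitor.get_state();print(S["eef_pos"],S["width"])
p=S["eef_pos"]; r=R.from_quat(S["tool_rot"])
print(delta([.48,.20,.25],tooldown(-.165)));print(delta(F(0,0,.19),tooldown(-.165)))
E
```

```text
[0.42351026 0.35189915 0.21575881] 0.017353234696810025
(array([-6.086,  2.607,  0.246]), array([ 0.651, -0.059,  0.164]))
(array([-12.155,   3.83 ,   4.18 ]), array([ 0.651, -0.059,  0.164]))
```

{"method": "move_arm", "body": {"deltas": [-6.1,2.6,0.2,0.651,-0.059,0.164,-1,-6.1,2.6,0.2,0.651,-0.059,0.164,-1,-6.1,2.6,0.2,0.651,-0.059,0.164,-1,-6.1,2.6,0.2,0.651,-0.059,0.164,-1,-6.1,2.6,0.2,0.651,-0.059,0.164,-1,-6.1,2.6,0.2,0.651,-0.059,0.164,-1,-6.1,2.6,0.2,0.651,-0.059,0.164,-1,-6.1,2.6,0.2,0.651,-0.059,0.164,-1,-6.1,2.6,0.2,0.651,-0.059,0.164,-1]}}

```text
time: 15.73
eef_pos: [0.4798, 0.199, 0.247]
tool_rot: [0.763, 0.646, -0.002, 0.001]
wrist_force: [-1.1, 0.1, -0.8]
width: 0.0173
grip_force: 42.4
```

```bash
python3 - <<'E'
from h import *
S=monitor.get_state();print(S["eef_pos"],S["width"])
print(delta(F(0,0,.18),tooldown(-.165)))
E
```

```text
[0.47980732 0.19902246 0.24698682] 0.01727908133174795
(array([-5.346,  4.353,  2.698]), array([-0.001,  0.004, -0.001]))
```

{"method": "move_arm", "body": {"deltas": [-5.3,4.35,0.5,0,0,0,-1,-5.3,4.35,1,0,0,0,-1,-5.3,4.35,2,0,0,0,-1,-5.3,4.35,2.6,0,0,0,-1,-5.3,4.35,2.6,0,0,0,-1,-5.3,4.35,2.6,0,0,0,-1,-5.3,4.35,2.6,0,0,0,-1,-5.3,4.35,2.6,0,0,0,-1]}}

```text
time: 16.4
eef_pos: [0.5646, 0.0513, 0.1841]
tool_rot: [0.763, 0.647, -0.002, 0.001]
wrist_force: [0.1, 0.1, -1.0]
width: 0.0177
grip_force: 42.2
```

```bash
python3 - <<'E'
from h import *
S=monitor.get_state();print(S["eef_pos"],S["width"])
print(delta(F(0,0,.126),tooldown(-.165)))
t=viewer.camera("scene")[90:260,150:370]; w=viewer.camera("wrist")
cv2.imwrite("pics/s6.png",np.hstack([cv2.resize(t,(440,340),interpolation=cv2.INTER_CUBIC),cv2.resize(w[:,100:460],(319,340))]))
P=viewer.camera_params("wrist");print(w2pix("wrist",[F(x,y,.035) for x in(-.08,.08) for y in (-.085,.085)],P))
E
```

```text
[0.56461926 0.05127166 0.18405547] 0.017665401660374388
(array([-0.078,  0.031,  2.323]), array([-0.   ,  0.004,  0.001]))
[[278.21683609 410.28008185]
 [259.15295326 151.95598368]
 [509.4367297  410.55067305]
 [529.02868267 152.46403549]]
```

View pics/s6.png

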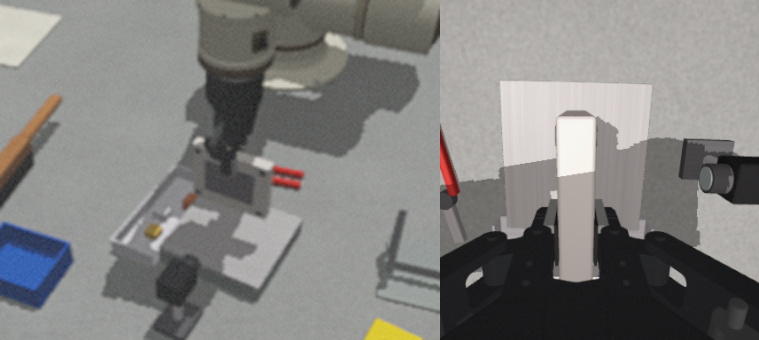

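Left half: the lid hangs upright over the cleared plate with its panel facing the camera. Right half: the plate corners at (501,81) and (652,84) agree with the model to about 3 mm. Now I lower it.

{"method": "move_arm", "body": {"deltas": [0,0.07,0.6,0,-0.004,0.006,-1,0,0.07,1.2,0,-0.004,0.006,-1,0,0.07,1.7,0,-0.004,0.006,-1,0,0.07,2.0,0,-0.004,0.006,-1,0,0.07,2.15,0,-0.004,0.006,-1,0,0.07,2.2,0,-0.004,0.006,-1,0,0.07,2.25,0,-0.004,0.006,-1,0,0.07,2.25,0,-0.004,0.006,-1]}}

```text
time: 17.17
eef_pos: [0.5668, 0.0496, 0.1275]
tool_rot: [0.765, 0.644, -0.003, 0.002]
wrist_force: [0.1, 0.5, -1.0]
width: 0.0176
grip_force: 42.4
```

{"method": "move_arm", "body": {"deltas": [0,0,0.03,0,0,0,-1,0,0,0.06,0,0,0,-1,0,0,0.08,0,0,0,-1,0,0,0.08,0,0,0,-1]}}

```text
time: 17.5
eef_pos: [0.5666, 0.0495, 0.1251]
tool_rot: [0.765, 0.644, -0.004, 0.002]
wrist_force: [-0.5, 0.1, -0.6]
width: 0.0175
grip_force: 42.4
```

{"method": "move_arm", "body": {"deltas": [0,0,0.02,0,0.008,0,-1,0,0,0.04,0,0.008,0,-1,0,0,0.06,0,0.008,0,-1,0,0,0.06,0,0.008,0,-1]}}

```text
time: 17.83
eef_pos: [0.5666, 0.0495, 0.1234]
tool_rot: [0.765, 0.644, -0.001, -0.001]
wrist_force: [0.1, -0.6, 0.2]
width: 0.0175
grip_force: 42.4
```

```bash
python3 - <<'E'
from h import *
S=monitor.get_state();print(S["eef_pos"],S["wrist_force"].round(1),S["wrist_torque"].round(2))
print(delta(F(0,0,.123),tooldown(-.17)))
E
```

```text
[0.56658372 0.04950638 0.1234314 ] [ 0.1 -0.6  0.2] [ 0.04 -0.05  0.02]
(array([-0.031, -0.059,  0.017]), array([-0.002, -0.   , -0.002]))
```

{"method": "move_arm", "body": {"deltas": [0,0,0.03,0,0,0,-1,0,0,0.03,0,0,0,-1,0,0,0.03,0,0,0,-1]}}

```text
time: 18.08
eef_pos: [0.5666, 0.0496, 0.1227]
tool_rot: [0.765, 0.644, -0.001, -0.001]
wrist_force: [0.1, 0.1, -1.5]
width: 0.0171
grip_force: 42.4
```

{"method": "move_arm", "body": {"deltas": [0,0,0.03,0,0,0,-1,0,0,0.03,0,0,0,-1,0,0,0.03,0,0,0,-1]}}

```text
time: 18.33
eef_pos: [0.5666, 0.0496, 0.122]
tool_rot: [0.765, 0.644, -0.001, -0.001]
wrist_force: [0.2, -0.1, -1.3]
width: 0.0175
grip_force: 42.4
```

{"method": "move_arm", "body": {"deltas": [0,0,0.04,0,0,0,-1,0,0,0.04,0,0,0,-1,0,0,0.04,0,0,0,-1]}}

```text
time: 18.58
eef_pos: [0.5668, 0.0494, 0.1214]
tool_rot: [0.765, 0.644, -0.001, -0.001]
wrist_force: [-0.3, -2.5, 3.6]
width: 0.0175
grip_force: 43.1
```

{"method": "move_arm", "body": {"deltas": [0,0,0.04,0,0,0,-1,0,0,0.04,0,0,0,-1,0,0,0.04,0,0,0,-1]}}

```text
time: 18.83
eef_pos: [0.5669, 0.0494, 0.1213]
tool_rot: [0.765, 0.644, -0.0, -0.0]
wrist_force: [-5.2, -2.4, 17.4]
width: 0.0173
grip_force: 45.0
```

{"method": "move_arm", "body": {"deltas": [0,0,-0.04,0,0,0,-1,0,0,-0.04,0,0,0,-1,0,0,-0.04,0,0,0,-0.5,0,0,-0.04,0,0,0,-0.3,0,0,-0.04,0,0,0,0,0,0,-0.04,0,0,0,0.2,0,0,-0.04,0,0,0,0.2,0,0,-0.04,0,0,0,0.2]}}

```text
time: 19.5
eef_pos: [0.5666, 0.0496, 0.1209]
tool_rot: [0.765, 0.644, -0.001, -0.001]
wrist_force: [0.0, 0.2, 0.6]
width: 0.0512
grip_force: 0.0
```

{"method": "move_arm", "body": {"deltas": [0,0,-0.3,0,0,0,0.2,0,0,-0.8,0,0,0,0.2,0,0,-1.5,0,0,0,0.2,0,0,-2.5,0,0,0,0.2,0,0,-4,0,0,0,0.2,0,0,-5,0,0,0,0.2,0,0,-5,0,0,0,0.2,0,0,-5,0,0,0,0.2]}}

```text
time: 20.17
eef_pos: [0.5674, 0.0495, 0.2488]
tool_rot: [0.765, 0.644, 0.001, 0.0]
wrist_force: [-0.6, -0.3, 0.2]
width: 0.0513
grip_force: 0.0
```

```bash
python3 - <<'E'
from h import *
S=monitor.get_state();print(S["eef_pos"],S["width"])
t=viewer.camera("scene")[110:270,60:370]; w=viewer.camera("wrist")
cv2.imwrite("pics/s7.png",np.hstack([cv2.resize(t,(480,248),interpolation=cv2.INTER_CUBIC),cv2.resize(w[:,100:460],(232,248))]))
P=viewer.camera_params("wrist");print(w2pix("wrist",[F(x,y,.135) for x in(-.009,.009) for y in (-.06,.06)],P,s=1))
E
```

```text
[0.56740157 0.04949244 0.24883359] 0.051337358337422694
[[240.71147745 258.72606192]
 [238.11644361 124.58716167]
 [260.28654733 258.6353377 ]
 [260.36726949 124.43944383]]
```

View pics/s7.png

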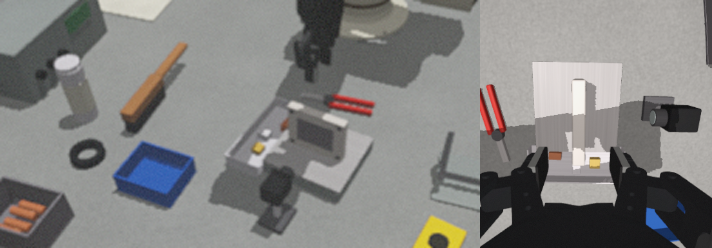

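The lid stands free and upright in the middle of the plate, facing the camera. The offcuts are in the trough, the brush is standing on the bench, and the gripper is clear.

```bash
python3 -c "
from bench import ticket;print(ticket.finish_job())"
```

```text
the job is handed in; nothing more can be done
None
```

The job is handed in, at about 20 s on the robot clock: the three offcuts are in the trough, the brush is back on the open bench, and the lid stands free and upright in the middle of the plate, facing the camera.

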